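Punch a drilling mark through the jig

TASK

Take the automatic centre punch out of its stand and mark the workpiece through the lone hole of the jig (the single hole at one end, not the pair at the other end): nose in the hole, press straight down until the spring trips with a snap, without then ramming it hard against its stop. Fire the punch nowhere else, leave the other things alone, and put the punch back upright in its stand, fully home.

Things in the scene. Friction and masses are not known exactly. Their poses are not given: they have to be found in the camera images.
- punch: Automatic centre punch, steel, 124 mm long, 0.2 kg, standing upright in the stand. Origin on its axis at the underside of its flange (28 mm diameter, 5 mm thick); z points along the axis to the cap. Above the flange is the grip, 16 mm diameter, from 5 to 45 mm above the origin, then a 15 mm diameter cap up to 54 mm. The barrel below the flange is 16 mm diameter and 36 mm long, its last 8 mm tapering to 9 mm.
- punch_tip (a point): Point of the punch's 5 mm thick spring nose, on the axis, 70 mm below the punch's origin when fully out (34 mm sticks out of the barrel). Pushed in, it resists with 4 to 5 N for 5.5 mm, then climbs fast to 11 to 13 N at about 8 mm of stroke, where it trips: the force drops at once by 3 N or more, to about 6 N by 9.5 mm. At 11.5 mm it is hard against its stop. It springs out again when relieved.
- jig: Marking jig: flat aluminium block 140 x 90 x 24 mm (x, y, z), screwed to the bench. Origin at the centre of its underside. Three 9 mm holes: the lone one at x = +50, y = 0 mm, the pair at x = -50, y = +/-25 mm. The workpiece lies hidden inside, 6 to 18 mm below the block's top (different each time, not measured); the punch's point must go down the hole to it.
- jig_hole (a point): Centre of the mouth of the jig's lone hole, level with the block's top (24 mm above the bench); axes as jig.
- stand: Fixed tool stand: grey block 60 x 60 x 80 mm on an 84 x 84 x 6 mm dark foot plate. Origin at the centre of its underside. A 21 mm diameter hole goes down through it in the middle; the punch hangs in it by its flange, which rests on the block's top, 80 mm above the bench.
- stand_mouth (a point): Centre of the stand's hole at the block's top; the origin of punch is here when the punch is home.
- brass_box: Small reddish-brown box, 36 x 87 x 30 mm, loose on the bench behind the stand; not to be disturbed. Origin at the centre of its underside.
- gear_motor: Small black geared motor, 34 x 55 x 49 mm, loose on the bench in front of the stand; not to be disturbed. Origin at the centre of its underside.
- sanding_block: Wooden sanding block, 61 x 106 x 24 mm, loose on the bench farther back; not to be disturbed. Origin at the centre of its underside.
There are look-alikes about, which are no part of the job. There is more than one size of the stand; the one meant has the size given above.

How it is judged:
On the way, in this order (a step that is already met when the one before it is completed fails the run):
1. the punch's point is down in the jig's lone hole (at least 4 mm below the top), the punch upright and not yet tripped (horizontal distance between punch_tip and jig_hole below 0.004 m and z of punch_tip in the frame of jig_hole below -0.004 m and angle between punch's own z axis and vertical below 0.12 rad and not (z of punch_tip in the frame of punch above -0.0612 m)), for 0.1 s.
2. the punch has tripped there: nose pushed in by more than 8.8 mm, punch within 0.12 rad of upright (horizontal distance between punch_tip and jig_hole below 0.004 m and z of punch_tip in the frame of jig_hole below -0.004 m and angle between punch's own z axis and vertical below 0.12 rad and z of punch_tip in the frame of punch above -0.0612 m), for 0.1 s.
At the end, for the whole second after the job is handed in: The punch hangs in its stand again, at rest and released: flange within 3 mm of the block's top, within 5 mm of the hole's centre, within 0.08 rad of upright (horizontal distance between punch and stand_mouth below 0.005 m and z of punch in the frame of stand_mouth between -0.003 and 0.003 m and angle between punch's own z axis and vertical below 0.08 rad and linear speed of punch below 0.02 m/s); the robot touches nothing.
It fails at once if the punch is fired (nose in by more than 8.8 mm) anywhere but down the jig's lone hole (z of punch_tip in the frame of punch above -0.0612 m and not (horizontal distance between punch_tip and jig_hole below 0.004 m and z of punch_tip in the frame of jig_hole below -0.004 m)).
It fails at once if the punch is rammed against its stop: more than 25 N between punch and jig or workpiece (contact force between punch and jig above 25 N).
It fails at once if the reddish-brown box is shifted by more than 20 mm (distance of brass_box from where it was at the start of the episode above 0.02 m).
It fails at once if the geared motor is shifted by more than 20 mm (distance of gear_motor from where it was at the start of the episode above 0.02 m).
It fails at once if the sanding block is shifted by more than 20 mm (distance of sanding_block from where it was at the start of the episode above 0.02 m).
It also fails if it takes over 64 s, if anything falls off the work surface, if the arm or the gripper's body presses on something with over 40 N, if the wrist force passes 120 N, or if a joint passes its speed limit or range.

ROBOT

A 6-joint arm with a two-finger parallel gripper is mounted at the origin on a cart in front of the work surface, level with it; the furniture and walls round the work are solid. World frame = base frame: x ahead of the robot, y to its left, z up, the work surface at z = 0. Lengths are in m, angles in rad, forces in N, time in s.
With the tool pointing down it reaches from about 0.375 to 0.975 m from the base axis. Payload 3.8 kg.
Tool frame: the origin (TCP) lies midway between the tips of the shut fingers; the grasp point (between the pads) lies env.pinch_z behind it (env.pinch_z is the distance from the TCP to the grasp point, in m); z points along the fingers, y is the line along which they close (so a half turn about z gives the same grasp; the last joint's range is limited). The gripper opens to 85 mm and grips with 20 to 120 N. Pads are 22 mm wide; open, the fingers measure 114 mm over their backs; the gripper's body (76 mm by 85 mm) begins 54 mm behind the grasp point. The pads swing forward as they close: fully open they stand 13 mm farther back than shut.
Start: joints at [-1.203, 0.264, 1.604, -0, 1.274, -0.037], TCP at [0.266, -0.62, 0.231] pointing down, gripper open.
Joint ranges: [-2.63, 2.63], [-0.94, 2.18], [0.31, 2.57], [-1.31, 4.45], [0, 2.66], [-2.55, 2.55]. Speed limits (rad/s): [2.57, 2.57, 3.14, 3.14, 3.14, 3.14].

INTERFACE

Orientations are given as a 3x3 rotation matrix whose columns are the frame's x, y, z axes.
In Python, from bench import env gives the robot as it stands.
- The arm moves only by the shell command python3 -m pendant 'ROWS' [OPENING]. ROWS is text: rows parted by semicolons, each of 4 numbers parted by spaces: the shift along the tool's x, y, z in cm, then the turn about the tool's z in degrees. In form: tx ty tz turn; .... A call has 1 to 20 rows; each row shifts and turns the commanded pose from where the row before left it, along the tool's axes as they then stand; what a row does not reach is not made up. A row lasts 1/12 s, in which the tool goes at most 41.7 mm and 7.16 degrees, less where a joint would pass 70% of its speed; a pose out of reach is approached as far as the arm can. A call with a gripper value outside its range is refused whole. OPENING is the opening, from 0 (shut) to 1 (fully open), set as the call begins (- or left out, the last holds). The fingers move at their own pace and stop on an object; the grip force is fixed at half the most. Time passes only in rows, so rows that do not move let the fingers close. It gives the time, the measured TCP pose, the force, the opening and the grip force at its end, in the units of the state.
- env.get_obs(): the state, without advancing time (a new reading comes with each control period).
- env.snapshot(name): name is "scene" or "top"; returns a dict with "image" (400x640x3 uint8, red, green, blue), "z_map" (400x640 float32, m along the optical axis (not along the pixel's ray), 0 where there is no reading), "fovy" (degrees; the focal length in pixels is half the picture's height over the tangent of half this angle, whatever the lens; pixels are square), "cx", "cy" (the principal point, pixels), "eye" and "attitude" of the camera in the world. Camera axes: x right, y up, looking along -z (the intrinsics and any distortion apply to the point x, -y, -z); pixel columns grow to the right and rows downward; lengths in m; the calibration is good to about 2 mm. A picture is of the moment at which its call begins.
- env.close_job(): hands the job in; it is judged then, once.
The state is a dict: "clock": time; "joint_positions": joint angles; "qvel": joint speeds; "tau": joint torques, N m; "ee_pos": TCP position; "ee_rot": TCP orientation; "force": force on the tool from outside, world axes, zero at the start; "moment": the same for the moment, N m; "gripper_width": opening from 0.0 (shut) to 1.0 (fully open); "finger_force": force on a finger pad.
Only numpy, scipy, OpenCV 4.12 (cv2) and the standard library are available. Lean on these libraries where they do the work, as an engineer would, in place of code of your own. Each camera call takes 0.05 s, during which the arm holds its last target. There are 200 camera calls.

## Working session

There is one attempt and no reset: what is moved stays moved. The work goes in short steps, Python scripts to look and compute and a shell command to move; the robot and the scene stay as the last step left them, time stands still between calls to the robot, and variables do not carry over. Pictures are saved under pics/ and viewed, at most 10 in all, crops included, and the job is handed in when it is done.

```bash
ls; mkdir -p pics; cat > h.py <<'E'
import numpy as np,cv2
from bench import env
def snap(n):
    s=env.snapshot(n); return s
def f(s): return 200/np.tan(np.radians(s['fovy'])/2)
def ray(s,u,v):
    d=np.array([(u-s['cx'])/f(s),-(v-s['cy'])/f(s),-1.]); return np.array(s['attitude']).reshape(3,3)@d
def onz(s,u,v,z):
    d=ray(s,u,v); e=np.array(s['eye']); return e+d*(z-e[2])/d[2]
def zpt(s,u,v):
    return np.array(s['eye'])+ray(s,u,v)*s['z_map'][int(v),int(u)]
def cloud(s):
    v,u=np.mgrid[:400,:640]; F=f(s)
    d=np.stack([(u-s['cx'])/F,-(v-s['cy'])/F,-np.ones(u.shape)],-1)*s['z_map'][...,None]
    return d@np.array(s['attitude']).reshape(3,3).T+np.array(s['eye'])
E
python3 - <<'E'
from h import *
for n in('scene','top'):
    s=snap(n); cv2.imwrite(f'pics/{n}0.png',s['image'][...,::-1]); np.savez(f'{n}0.npz',**s)
    print(n,{k:np.round(v,4).tolist() for k,v in s.items() if k not in('image','z_map')}, [k for k in s])
o=env.get_obs(); print(o, env.pinch_z)
E
```

```text
pics
scene {'fovy': 45.2608, 'cx': 318.2216, 'cy': 197.1287, 'eye': [0.0377, 0.9066, 0.8087], 'attitude': [[-0.8969, 0.2214, -0.3829], [-0.4422, -0.4717, 0.7629], [-0.0117, 0.8535, 0.5209]]} ['image', 'z_map', 'fovy', 'cx', 'cy', 'eye', 'attitude']
top {'fovy': 51.0703, 'cx': 315.8272, 'cy': 199.4259, 'eye': [0.4049, -0.1864, 1.3155], 'attitude': [[0.0107, 0.9884, -0.1514], [-0.9999, 0.0106, -0.0019], [-0.0003, 0.1515, 0.9885]]} ['image', 'z_map', 'fovy', 'cx', 'cy', 'eye', 'attitude']
{'clock': 0.1, 'joint_positions': array([-1.20287403e+00,  2.64677739e-01,  1.60522351e+00, -6.30189251e-06,
        1.27372839e+00, -3.68780366e-02]), 'qvel': array([ 0.00076276, -0.00263017, -0.00417783,  0.00028687,  0.00124874,
        0.00072279]), 'tau': array([-6.85571536e-05, -5.16707003e+01, -3.68590450e+01, -8.42995540e-07,
        6.30486145e-03, -1.75312454e-05]), 'ee_pos': array([ 0.26561065, -0.61982516,  0.23009411]), 'ee_rot': array([[ 9.19180349e-01,  3.93836186e-01, -7.38282224e-04],
       [ 3.93836872e-01, -9.19178391e-01,  1.89850061e-03],
       [ 6.90851742e-05, -2.03582722e-03, -9.99997925e-01]]), 'force': array([ 0.38057106, -0.2279072 , -0.24741246]), 'moment': array([ 0.00868913, -0.01687776,  0.00997218]), 'finger_force': 0.0, 'gripper_width': 1.0007495050089934} 0.0187
```

View pics/top0.png

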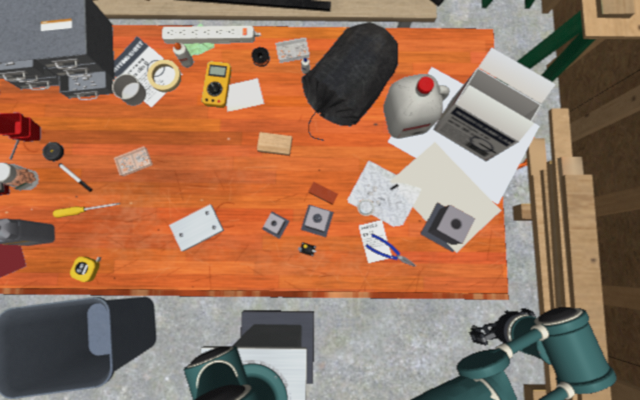

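View pics/scene0.png

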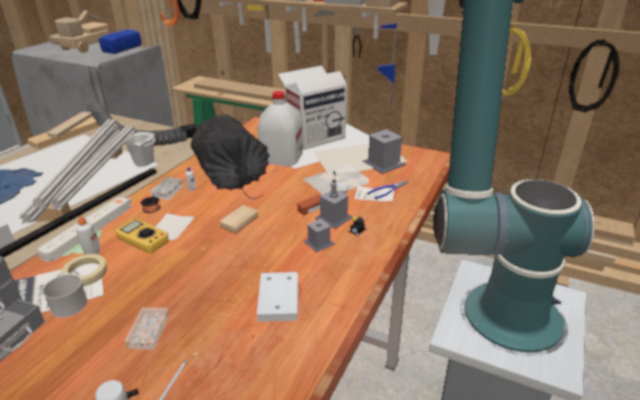

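The top view shows the stand with the punch at about (318,218), with a smaller stand at (275,224) and a larger one at (450,225). The jig is at (195,228), the red box at (322,192), the motor at (308,249) and the sanding block at (274,143). In the scene view the punch is at (333,185), the stand at (333,208) and the jig at (278,296). I'll zoom in next.

```bash
python3 - <<'E'
from h import *
S={n:dict(np.load(f'{n}0.npz')) for n in('scene','top')}
t=S['top'];c=S['scene']
a=cv2.resize(t['image'][195:265,160:360],None,fx=4,fy=4,interpolation=cv2.INTER_CUBIC)
b=cv2.resize(c['image'][160:330,250:380],None,fx=3,fy=3,interpolation=cv2.INTER_CUBIC)[:300]
b2=cv2.resize(c['image'][260:330,250:310],None,fx=4,fy=4,interpolation=cv2.INTER_CUBIC)
im=np.zeros((600,800,3),np.uint8); im[:280]=a; im[290:590,:390]=b; im[290:570,400:640]=b2
cv2.imwrite('pics/z0.png',im[...,::-1])
for n,s in S.items():
    P=cloud(s); z=P[...,2]; ok=s['z_map']>0
    win=(slice(195,270),slice(160,360)) if n=='top' else (slice(165,330),slice(250,380))
    Q=P[win][ok[win]]
    for lo,hi in((.015,.033),(.04,.056),(.07,.09),(.1,.12),(.125,.145)):
        m=np.zeros(z.shape,np.uint8); m[win]=((z>lo)&(z<hi)&ok)[win]
        k,l,st,ce=cv2.connectedComponentsWithStats(m)
        for i in range(1,k):
            if st[i,4]>6:
                p=P[l==i]; print(n,lo,st[i].tolist(),np.round(ce[i],1),'mean',np.round(p.mean(0),4),'med z',np.round(np.median(p[:,2]),4),'rect',[np.round(x,3) for x in cv2.minAreaRect(p[:,:2].astype(np.float32))])
E
```

```text
scene 0.015 [250, 175, 14, 10, 40] [255.3 179.4] mean [ 0.8548 -0.254   0.0251] med z 0.026 rect [array([ 0.851, -0.258]), array([0.061, 0.023]), np.float64(77.582)]
scene 0.015 [337, 183, 13, 7, 26] [343.3 184.4] mean [ 0.5795 -0.3588  0.0181] med z 0.018 rect [array([ 0.574, -0.355]), array([0.027, 0.053]), np.float64(73.173)]
scene 0.015 [340, 190, 7, 2, 8] [343.2 190.8] mean [ 0.5637 -0.3225  0.0172] med z 0.0173 rect [array([ 0.564, -0.322]), array([0.02 , 0.002]), np.float64(37.203)]
scene 0.015 [297, 195, 23, 16, 228] [309.1 203.1] mean [ 0.6228 -0.1963  0.0261] med z 0.0274 rect [array([ 0.621, -0.205]), array([0.086, 0.04 ]), np.float64(65.389)]
scene 0.015 [250, 208, 8, 10, 53] [252.8 212.2] mean [ 0.7557 -0.0845  0.0216] med z 0.022 rect [array([ 0.755, -0.087]), array([0.021, 0.048]), np.float64(32.979)]
scene 0.015 [320, 209, 28, 13, 139] [333.7 215.1] mean [ 0.5275 -0.1699  0.0246] med z 0.0253 rect [array([ 0.527, -0.17 ]), array([0.081, 0.045]), np.float64(29.058)]
scene 0.015 [350, 221, 16, 11, 96] [357.7 225.8] mean [ 0.444  -0.1525  0.022 ] med z 0.021 rect [array(
[... 2320 characters left out ...]
8]), array([0.092, 0.142]), np.float64(28.059)]
top 0.015 [298, 243, 16, 12, 63] [305.2 249. ] mean [ 0.4489 -0.1529  0.0228] med z 0.0219 rect [array([ 0.451, -0.154]), array([0.048, 0.03 ]), np.float64(76.533)]
top 0.04 [303, 244, 9, 10, 38] [307.1 248.2] mean [ 0.4504 -0.1591  0.0438] med z 0.0429 rect [array([ 0.45 , -0.158]), array([0.029, 0.018]), np.float64(64.728)]
top 0.07 [305, 206, 24, 25, 377] [316.6 218.2] mean [ 0.538  -0.1867  0.0807] med z 0.0805 rect [array([ 0.539, -0.187]), array([0.06, 0.06]), np.float64(73.867)]
top 0.125 [314, 214, 6, 5, 24] [316.7 216. ] mean [ 0.5384 -0.1871  0.1332] med z 0.1342 rect [array([ 0.538, -0.186]), array([0.012, 0.014]), np.float64(0.534)]
```

View pics/z0.png

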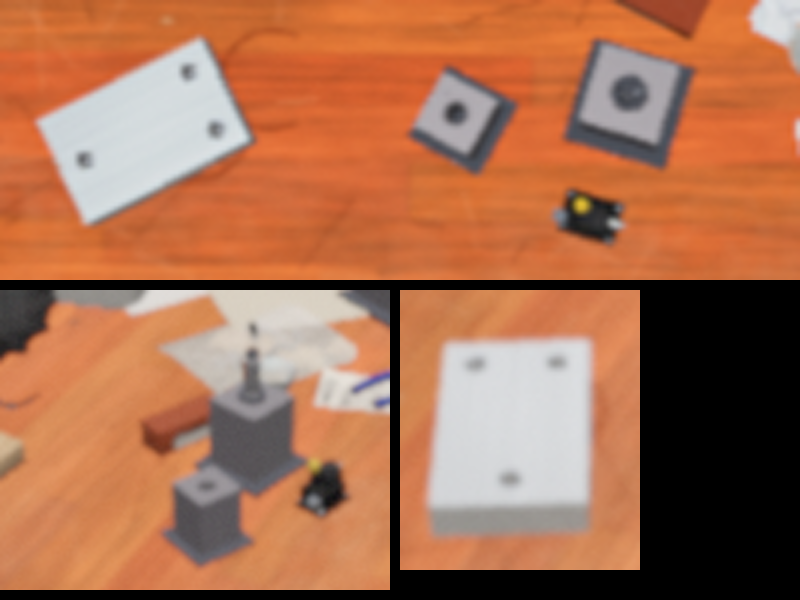

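The crop shows the lone hole at top px ≈(181,235) and scene px ≈(277.5,307). The 60 mm stand has its top at 0.080 m, and the punch cap is at ≈(0.538,-0.187,0.134). These match the text. Next I'll refine the hole and cap from the two views.

```bash
cat >> h.py <<'E'
def dark(s,u,v,r=5):
    g=s['image'].astype(float).mean(2); u0,v0=int(round(u)),int(round(v))
    w=g[v0-r:v0+r+1,u0-r:u0+r+1]; k=np.clip(np.percentile(w,70)-w-12,0,None)
    y,x=np.mgrid[v0-r:v0+r+1,u0-r:u0+r+1]; return (k*x).sum()/k.sum(),(k*y).sum()/k.sum()
def tri(s1,p1,s2,p2):
    d1,d2=ray(s1,*p1),ray(s2,*p2); e1,e2=np.array(s1['eye']),np.array(s2['eye'])
    a=np.linalg.lstsq(np.c_[d1,-d2],e2-e1,rcond=None)[0]
    A,B=e1+a[0]*d1,e2+a[1]*d2; return (A+B)/2,np.linalg.norm(A-B)
E
python3 - <<'E'
from h import *
c,t=[dict(np.load(f'{n}0.npz')) for n in('scene','top')]
for nm,pc,pt in(('lone',(277.5,307.3),(181,235)),('h2',(268.7,278),(207,213)),('h3',(289,278),(214,227))):
    a,b=dark(c,*pc,3),dark(t,*pt,3); print(nm,np.round(a,1),np.round(b,1),tri(c,a,t,b),onz(c,*a,.024),onz(t,*b,.024))
for nm,pc,pt in(('cap',(334,180),(316.7,216)),):
    print(nm,tri(c,pc,t,pt))
R=env.get_obs()['ee_rot']; p=env.get_obs()['ee_pos']
print(np.array([.538,-.187,.19])-p)
E
```

```text
lone [277.  306.8] [180.5 234.5] (array([0.48755585, 0.23080944, 0.02544337]), np.float64(0.0028823589903953155)) [0.48692782 0.2292357  0.024     ] [0.4889697  0.23191956 0.024     ]
h2 [268.5 278.1] [206.4 212.5] (array([0.556639  , 0.15450931, 0.02531536]), np.float64(0.0026932763800639093)) [0.55611675 0.15298597 0.024     ] [0.55803246 0.15546527 0.024     ]
h3 [288.7 277.6] [213.4 226.9] (array([0.51242579, 0.13104013, 0.02482462]), np.float64(0.0021750823848900864)) [0.51182428 0.12999194 0.024     ] [0.51349847 0.13170457 0.024     ]
cap (array([ 0.53708064, -0.18759655,  0.13240318]), np.float64(0.003035070735748575))
[ 0.27238935  0.43282516 -0.04009411]
```

```bash
python3 -m pendant '0 0 0 6;0 0 0 6;0 0 0 6;0 0 0 5.2;0 0 0 0' 1
```

```text
clock: 0.52
ee_pos: [0.2657, -0.62, 0.2305]
ee_rot: [[1.0, -0.002, -0.0], [-0.002, -1.0, 0.001], [-0.0, -0.001, -1.0]]
force: [0.1, 0.2, 0.1]
gripper_width: 1.001
finger_force: 0.0
```

```bash
python3 -m pendant '1.7 -2.7 0 0;1.7 -2.7 0 0;1.7 -2.7 0 0;1.7 -2.7 0 0;1.7 -2.7 0 0;1.7 -2.7 0 0;1.7 -2.7 0 0;1.7 -2.7 0 0;1.7 -2.7 0 0;1.7 -2.7 0 0;1.7 -2.7 0 0;1.7 -2.7 0 0;1.7 -2.7 1 0;1.7 -2.7 1 0;1.7 -2.7 1 0;1.7 -2.8 1 0;0 0 0 0;0 0 0 0' 1
```

```text
clock: 2.02
ee_pos: [0.5377, -0.1857, 0.19]
ee_rot: [[1.0, 0.005, -0.002], [0.005, -1.0, 0.001], [-0.002, -0.001, -1.0]]
force: [-0.1, -0.3, -0.7]
gripper_width: 1.0
finger_force: 0.0
```

```bash
python3 -m pendant '0 0.1 2 0;0 0 2 0;0 0 2 0;0 0 2 0;0 0 1.2 0;0 0 0.8 0;0 0 0 0;0 0 0 0' 1; python3 - <<'E'
from h import *
s=snap('scene');t=snap('top')
im=np.vstack([cv2.resize(s['image'][130:250,270:400],(520,300)),cv2.resize(t['image'][170:270,250:400],(520,300))])
cv2.imwrite('pics/a.png',im[...,::-1])
E
```

```text
clock: 2.68
ee_pos: [0.5379, -0.1891, 0.0916]
ee_rot: [[1.0, -0.0, 0.0], [-0.0, -1.0, -0.0], [0.0, 0.0, -1.0]]
force: [-0.3, -0.2, 0.6]
gripper_width: 1.001
finger_force: 0.0
```

View pics/a.png

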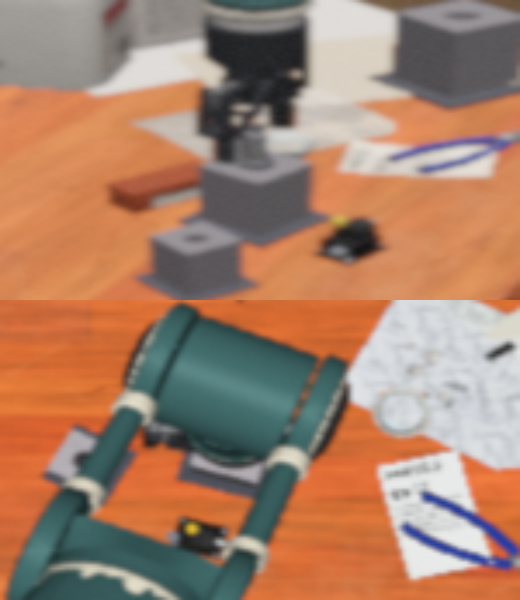

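The scene view shows the fingers straddling the punch over the stand, at about crop (245,140). The top view is hidden by the arm. Closing the gripper.

```bash
python3 -m pendant '0 0 0.1 0;0 0 0 0;0 0 0 0;0 0 0 0;0 0 0 0;0 0 0 0;0 0 0 0;0 0 0 0;0 0 0 0;0 0 0 0' 0;  python3 - <<'E'
from h import *
o=env.get_obs(); print(o['ee_pos'],o['force'],o['moment'],o['finger_force'],o['gripper_width'])
E
```

```text
clock: 3.62
ee_pos: [0.5381, -0.1884, 0.0906]
ee_rot: [[1.0, -0.0, 0.0], [-0.0, -1.0, 0.0], [0.0, -0.0, -1.0]]
force: [-0.7, 0.9, 4.2]
gripper_width: 0.169
finger_force: 58.4
[ 0.5380606  -0.18840606  0.09056102] [-0.73206513  0.94051271  4.19454805] [ 0.18033061  0.07827148 -0.03899884] 58.39710995089263 0.1686098105570616
```

```bash
python3 -m pendant '0 0 -0.5 0;0 0 -1 0;0 0 -1.5 0;0 0 -2 0;0 0 -2 0;0 0 -2 0;0 0 -1.5 0;0 0 -0.5 0;0 0 0 0;0 0 0 0'; python3 - <<'E'
from h import *
s=snap('scene'); cv2.imwrite('pics/b.png',cv2.resize(s['image'][100:240,270:400],(650,600),interpolation=cv2.INTER_CUBIC)[...,::-1])
o=env.get_obs(); print(o['force'],o['moment'])
E
```

```text
clock: 4.45
ee_pos: [0.5376, -0.1884, 0.2]
ee_rot: [[1.0, -0.0, -0.0], [-0.0, -1.0, 0.0], [-0.0, -0.0, -1.0]]
force: [0.1, 0.4, -1.3]
gripper_width: 0.169
finger_force: 58.4
[-0.06685445 -0.28498008 -1.77723552] [ 0.02675304 -0.02981865  0.01278894]
```

View pics/b.png

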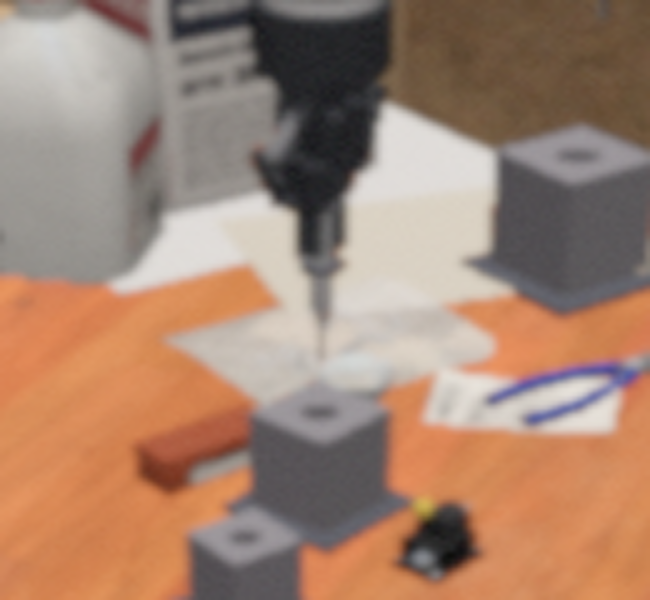

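The punch hangs upright in the gripper, with its tip at crop (322,357) above the stand mouth at (322,412). Moving to the jig.

```bash
python3 -m pendant '-0.3 -1.3 0 0;-0.3 -2.6 0 0;-0.3 -2.6 0 0;-0.3 -2.6 0 0;-0.3 -2.6 0 0;-0.3 -2.6 0 0;-0.3 -2.6 0 0;-0.3 -2.6 0 0;-0.3 -2.6 0 0;-0.3 -2.6 0 0;-0.3 -2.6 0 0;-0.3 -2.6 0 0;-0.3 -2.6 0 0;-0.3 -2.6 0 0;-0.3 -2.6 0 0;-0.3 -2.6 0 0;-0.2 -1.6 0 0;0 0 0 0;0 0 0 0' && python3 -m pendant '0 0 2 0;0 0 2 0;0 0 2 0;0 0 1.5 0;0 0 0 0;0 0 0 0'; python3 - <<'E'
from h import *
s=snap('scene');t=snap('top'); np.savez('s1.npz',**s); np.savez('t1.npz',**t)
im=np.zeros((600,800,3),np.uint8); im[:,:400]=cv2.resize(s['image'][235:325,245:305],(400,600),interpolation=cv2.INTER_CUBIC); im[:400,400:]=cv2.resize(t['image'][195:265,145:215],(400,400),interpolation=cv2.INTER_CUBIC)
cv2.imwrite('pics/c.png',im[...,::-1])
E
```

```text
clock: 6.08
ee_pos: [0.4865, 0.2311, 0.1989]
ee_rot: [[1.0, 0.002, -0.003], [0.002, -1.0, -0.001], [-0.003, 0.001, -1.0]]
force: [0.4, -1.2, -1.8]
gripper_width: 0.168
finger_force: 58.6
clock: 6.58
ee_pos: [0.4866, 0.2291, 0.1238]
ee_rot: [[1.0, -0.001, -0.003], [-0.001, -1.0, -0.002], [-0.003, 0.002, -1.0]]
force: [-0.1, 0.5, -1.2]
gripper_width: 0.166
finger_force: 58.7
```

View pics/c.png

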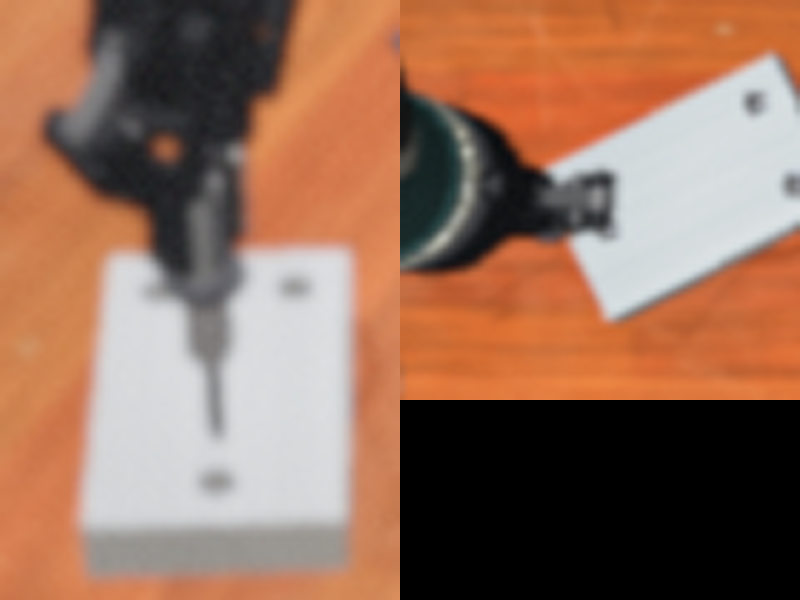

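The scene view puts the tip at ≈(277.7,300.4) px and the hole at (277.4,307.3) px. The top view is hidden by the gripper. I'll compare the two in the same view so the calibration errors cancel.

```bash
cat >> h.py <<'E'
def proj(s,p):
    q=np.array(s['attitude']).reshape(3,3).T@(np.array(p)-s['eye']); return s['cx']+f(s)*q[0]/-q[2], s['cy']-f(s)*q[1]/-q[2]
E
python3 - <<'E'
from h import *
s=dict(np.load('s1.npz')); s0=dict(np.load('scene0.npz'))
o=env.get_obs(); p=o['ee_pos']; print(p)
g=s['image'].astype(float).mean(2)
for v in range(284,312):
    w=g[v,268:287]; k=np.clip(np.percentile(w,75)-w-8,0,None); print(v,round((k*np.arange(268,287)).sum()/max(k.sum(),1e-9),2),round(k.sum()), w.astype(int)[5:14])
print('hole',dark(s,277.4,307.3,3),dark(s0,277.4,307.3,3))
tz=p[2]-.0806
print('tip expected',tz,proj(s,[p[0],p[1],tz]),'barrel end',proj(s,[p[0],p[1],tz+.034]))
h=onz(s,*dark(s0,277.4,307.3,3),.024); print('hole by scene',h)
for u,v in((277.7,300.4),(277.7,300)): print(onz(s,u,v,tz)-h)
E
```

```text
[0.48859323 0.23022577 0.12618314]
284 275.89 540 [157 128 125 127 124 135 166 199 215]
285 275.93 543 [158 130 125 124 122 134 166 198 215]
286 275.93 528 [163 132 124 124 125 135 169 201 216]
287 275.87 484 [170 139 124 125 125 146 178 206 216]
288 275.96 387 [187 160 138 126 132 158 190 212 219]
289 276.15 272 [204 186 159 135 143 175 203 216 219]
290 276.34 195 [214 203 178 143 150 185 210 219 220]
291 276.51 166 [218 212 189 151 151 188 212 219 220]
292 276.6 163 [218 214 194 155 147 185 211 219 220]
293 276.65 167 [219 214 194 156 144 183 210 219 220]
294 276.67 163 [218 214 195 158 144 183 210 219 219]
295 276.72 161 [219 213 196 160 145 181 209 219 218]
296 276.79 164 [218 213 198 162 143 177 208 218 219]
297 276.86 160 [217 213 200 168 143 175 207 218 219]
298 276.95 149 [219 214 202 173 146 174 206 217 219]
299 277.02 115 [218 215 206 183 160 178 207 218 218]
300 277.09 61 [217 217 211 196 182 190 211 216 218]
301 277.21 13 [217 216 214 208 202 206 214 218 219]
302 0.0 0 [217 216 214 213 213 214 216 218 218]
303 0.0 0 [217 215 214 214 214 214 217 218 218]
304 276.93 5 [215 213 212 207 206 207 212 215 217]
305 276.99 75 [214 208 199 190 186 189 200 211 215]
306 276.98 194 [213 200 182 167 160 165 182 203 213]
307 277.0 240 [211 198 174 158 153 157 173 198 211]
308 276.97 142 [213 203 188 175 171 177 188 204 213]
309 276.78 39 [213 210 203 197 193 199 207 212 215]
310 0.0 0 [215 214 213 211 209 211 214 216 217]
311 0.0 0 [214 213 213 213 213 215 214 216 215]
hole (np.float64(277.0094876660342), np.float64(306.78747628083494)) (np.float64(277.018851756641), np.float64(306.76435304198804))
tip expected 0.045583141891116286 (np.float64(275.63198248023235), np.float64(299.82743046624125)) barrel end (np.float64(274.74734681849867), np.float64(288.4995541495716))
hole by scene [0.48696122 0.22921779 0.024     ]
[-0.00353242  0.00057894  0.02158314]
[-0.00288074 -0.00053313  0.02158314]
```

```bash
python3 - <<'E'
from h import *
s=dict(np.load('s1.npz')); s0=dict(np.load('scene0.npz'))
P=cloud(s); P0=cloud(s0)
hz=dark(s0,277,306.8,3); 
# local depth plane (jig top) around hole
m=np.zeros((400,640),bool); m[298:313,266:289]=1; m[303:311,272:282]=0
m&=abs(P0[...,2]-.0224)<.004
v,u=np.nonzero(m); A=np.c_[u,v,np.ones(len(u))]; co=np.linalg.lstsq(A,s0['z_map'][m],rcond=None)[0]
H=np.array(s['eye'])+ray(s,*hz)*(co@[hz[0],hz[1],1]); print('hole depth-based',H,'resid',np.std(A@co-s0['z_map'][m]))
w=-np.array(s['attitude']).reshape(3,3)[:,2]; 
hd=H-s['eye']; hd[2]=0; hd/=np.linalg.norm(hd); lat=np.array([-hd[1],hd[0],0])
print('view dir',hd)
for v in range(268,300):
    uc=277.09-(300-v)*.078
    zs=s['z_map'][v,int(round(uc))-1:int(round(uc))+2]; d=np.median(zs)
    Q=np.array(s['eye'])+ray(s,uc,v)*d
    print(v,np.round(d,4),np.round(Q,4),'along',np.round((Q-H)@hd*1000,1),'lat',np.round((Q-H)@lat*1000,1))
for v in(299.25,299.9,300.3):
  for z in (.0434,.0444,.0454):
    D=onz(s,277.1,v,z)-onz(s,*hz,.024); print(v,z,D@hd*1000,D@lat*1000)
E
```

```text
hole depth-based [0.48786987 0.22784792 0.02241297] resid 0.0019988745484348126
view dir [ 0.5527651  -0.83333711  0.        ]
268 1.0194 [0.4778 0.2409 0.1502] along -16.4 lat -1.2
269 1.0218 [0.4782 0.2402 0.1469] along -15.6 lat -1.2
270 1.0217 [0.4776 0.2413 0.1451] along -16.9 lat -1.2
271 1.0227 [0.4774 0.2415 0.1427] along -17.2 lat -1.2
272 1.0234 [0.4771 0.242  0.1404] along -17.8 lat -1.2
273 1.0255 [0.4774 0.2415 0.1372] along -17.2 lat -1.2
274 1.026 [0.4769 0.2422 0.135 ] along -18.0 lat -1.2
275 1.0305 [0.4782 0.2402 0.1302] along -15.6 lat -1.2
276 1.0332 [0.4788 0.2394 0.1266] along -14.6 lat -1.2
277 1.0314 [0.4774 0.2415 0.126 ] along -17.2 lat -1.2
278 1.0428 [0.4816 0.2351 0.1165] along -9.5 lat -1.2
279 1.0409 [0.4801 0.2373 0.116 ] along -12.2 lat -1.2
280 1.0385 [0.4785 0.2398 0.1157] along -15.1 lat -1.2
281 1.0426 [0.4796 0.2381 0.1111] along -13.1 lat -1.2
282 1.0513 [0.4827 0.2335 0.1034] along -7.6 lat -1.2
283 1.0518 [0.4822 0.2341 0.1012] along -8.3 lat -1.2
284 1.0548 [0.4829 0.2332 0.0973] along -7.2 lat -1.2
285 1.0534 [0.4816 0.235  0.0964] along -9.
[... 529 characters left out ...]
along -1.9 lat -1.3
296 1.0797 [0.4855 0.2291 0.0575] along -2.3 lat -1.3
297 1.084 [0.4866 0.2274 0.0525] along -0.3 lat -1.3
298 1.0829 [0.4855 0.229  0.0514] along -2.3 lat -1.3
299 1.0849 [0.4857 0.2288 0.0481] along -2.0 lat -1.3
299.25 0.0434 3.791497200585454 -1.485154580657761
299.25 0.0444 2.7244948022484827 -1.483214010140598
299.25 0.0454 1.6574924039115109 -1.481273439623435
299.9 0.0434 1.687216783220428 -1.37025780028847
299.9 0.0444 0.6229639333757085 -1.3684673591299166
299.9 0.0454 -0.4412889164691956 -1.3666769179712404
300.3 0.0434 0.3957137066202761 -1.2997398483492655
300.3 0.0444 -0.6668516065693861 -1.298041549153616
300.3 0.0454 -1.7294169197590483 -1.2963432499579668
```

```bash
python3 -m pendant '0.11 -0.07 0 0;0 0 0.6 0;0 0 0.6 0;0 0 0.4 0;0 0 0 0;0 0 0 0' ; python3 -m pendant '0 0 0.3 0;0 0 0.2 0;0 0 0.2 0;0 0 0.1 0;0 0 0 0;0 0 0 0' ; python3 - <<'E'
from h import *
s=snap('scene'); np.savez('s2.npz',**s)
im=cv2.resize(s['image'][235:325,245:305],(400,600),interpolation=cv2.INTER_CUBIC)
cv2.imwrite('pics/d.png',im[...,::-1]); o=env.get_obs(); print(o['ee_pos'],o['force'],o['moment'])
E
```

```text
clock: 7.18
ee_pos: [0.4885, 0.231, 0.1086]
ee_rot: [[1.0, 0.0, -0.001], [0.0, -1.0, -0.001], [-0.001, 0.001, -1.0]]
force: [0.0, 0.2, -2.6]
gripper_width: 0.17
finger_force: 58.7
clock: 7.68
ee_pos: [0.489, 0.2312, 0.1012]
ee_rot: [[1.0, -0.0, -0.0], [-0.0, -1.0, -0.0], [-0.0, 0.0, -1.0]]
force: [-0.2, 0.3, -2.1]
gripper_width: 0.165
finger_force: 58.7
[0.48908048 0.2312535  0.10132665] [-0.39029017  1.15078676 -2.75867567] [ 0.04290302 -0.00591807 -0.0154577 ]
```

View pics/d.png

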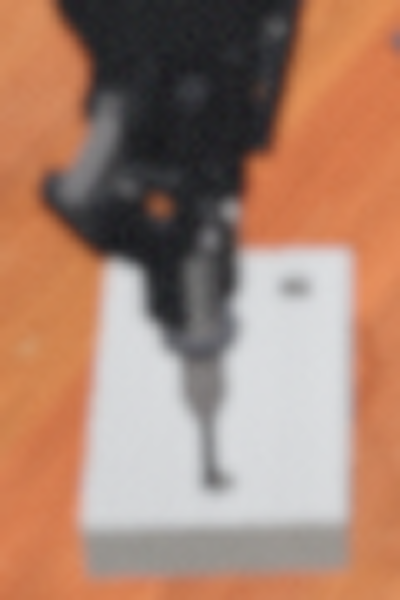

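The nose is entering the hole, at crop ≈(212,480) against the hole centre at (216,482). I'll check the lateral offset.

```bash
python3 - <<'E'
from h import *
s=dict(np.load('s2.npz'));s1=dict(np.load('s1.npz'))
g=s['image'].astype(float).mean(2); R=[]
for v in range(292,312):
    w=g[v,268:287]; k=np.clip(np.percentile(w,75)-w-8,0,None); c=(k*np.arange(268,287)).sum()/max(k.sum(),1e-9); print(v,round(c,2),round(k.sum()),w.astype(int)[4:16])
    if 298<=v<=303:R.append((v,c))
R=np.array(R); p=np.polyfit(R[:,0],R[:,1],1); print(p[0],np.polyval(p,306.8))
print(.078*(306.8-300.5)+R[:,1].mean())
E
```

```text
292 275.1 545 [164 134 127 126 125 129 157 192 212 219 219 219]
293 275.12 545 [168 133 127 123 123 129 157 192 213 219 219 219]
294 275.13 522 [173 140 126 122 122 132 163 196 214 219 219 219]
295 275.14 452 [184 154 129 123 126 142 176 204 216 219 219 219]
296 275.19 366 [197 171 141 125 128 156 189 210 217 219 219 219]
297 275.31 276 [207 190 160 134 137 169 200 214 219 219 218 219]
298 275.47 212 [214 202 178 143 141 178 205 217 219 218 219 217]
299 275.62 176 [216 210 189 151 145 181 207 217 218 218 218 218]
300 275.7 168 [216 212 194 156 144 180 207 216 218 218 218 219]
301 275.74 165 [217 212 194 159 142 178 207 217 218 217 217 217]
302 275.81 166 [217 213 196 160 142 176 205 216 218 217 218 217]
303 275.86 173 [216 213 196 160 138 171 202 215 219 217 217 216]
304 276.0 189 [216 212 197 162 134 162 197 211 216 217 217 216]
305 276.31 243 [215 211 196 161 123 144 179 199 211 215 217 217]
306 276.68 319 [214 211 194 158 117 125 155 180 201 213 216 217]
307 276.86 309 [215 211 196 163 130 130 150 172 197 212 215 217]
308 276.88 169 [215 213 202 184 167 161 172 189 204 214 216 216]
309 276.8 40 [215 213 210 203 196 193 198 206 212 216 216 216]
310 0.0 0 [215 215 213 211 210 208 212 214 215 217 216 216]
311 0.0 0 [214 215 213 212 212 213 214 215 215 215 214 214]
0.07234662103203639 276.15452104579356
276.1901373332916
```

```bash
python3 -m pendant '-0.07 0.05 0 0;-0.07 0.05 0 0;0 0 0 0;0 0 0 0;0 0 0 0;0 0 0 0' ; python3 - <<'E'
from h import *
s=snap('scene'); np.savez('s3.npz',**s)
g=s['image'].astype(float).mean(2); R=[]
for v in range(299,311):
    w=g[v,268:287]; k=np.clip(np.percentile(w,75)-w-8,0,None); c=(k*np.arange(268,287)).sum()/max(k.sum(),1e-9); print(v,round(c,2),round(k.sum()),w.astype(int)[4:16])
    if 299<=v<=303:R.append((v,c))
R=np.array(R);print(.075*(306.8-301)+R[:,1].mean())
o=env.get_obs(); print(o['ee_pos'],o['force'],o['moment'])
E
```

```text
clock: 8.23
ee_pos: [0.4877, 0.2303, 0.1014]
ee_rot: [[1.0, -0.0, 0.0], [-0.0, -1.0, 0.0], [0.0, -0.0, -1.0]]
force: [0.4, -0.2, -1.8]
gripper_width: 0.165
finger_force: 58.7
299 276.4 159 [217 217 208 185 149 155 192 212 218 218 219 218]
300 276.47 155 [218 216 211 190 149 153 191 211 217 218 217 218]
301 276.53 163 [217 217 210 190 150 148 187 211 217 218 218 218]
302 276.6 165 [216 217 210 191 151 146 184 208 217 218 218 217]
303 276.64 163 [217 216 212 192 154 147 181 207 216 217 218 217]
304 276.74 174 [216 216 210 191 155 143 176 204 214 217 217 217]
305 276.77 222 [215 213 205 183 146 132 165 194 210 216 217 216]
306 276.87 311 [215 212 199 169 131 117 142 178 203 213 216 216]
307 276.99 316 [215 211 198 167 137 126 140 169 196 211 216 216]
308 276.98 167 [214 212 203 186 170 163 170 187 204 214 216 215]
309 276.87 41 [215 214 210 204 195 194 197 206 212 216 216 216]
310 0.0 0 [215 215 213 211 210 209 211 214 216 217 216 216]
276.9611833192778
[0.4876406  0.23024274 0.10130202] [ 0.12760323 -0.82496045 -2.19308201] [-0.01747226  0.02428336 -0.01560305]
```

```bash
python3 -m pendant '0 0 0.1 0;0 0 0.1 0;0 0 0.05 0;0 0 0 0;0 0 0 0;0 0 0 0'; python3 -m pendant '0 0 0.1 0;0 0 0.1 0;0 0 0.1 0;0 0 0 0;0 0 0 0'
```

```text
clock: 8.78
ee_pos: [0.4876, 0.2302, 0.0988]
ee_rot: [[1.0, -0.0, -0.0], [-0.0, -1.0, -0.0], [-0.0, 0.0, -1.0]]
force: [0.2, -0.9, -1.6]
gripper_width: 0.173
finger_force: 58.7
clock: 9.2
ee_pos: [0.4875, 0.2302, 0.0956]
ee_rot: [[1.0, -0.0, -0.0], [-0.0, -1.0, -0.0], [-0.0, 0.0, -1.0]]
force: [0.2, -0.7, -2.0]
gripper_width: 0.169
finger_force: 58.7
```

No contact at 9 mm depth, so the nose is cleanly in the hole. Going on down in small steps until it touches.

```bash
python3 -m pendant '0 0 0.1 0;0 0 0.1 0;0 0 0 0;0 0 0 0' | egrep 'clock|pos|force'; python3 -m pendant '0 0 0.1 0;0 0 0.1 0;0 0 0 0;0 0 0 0'| egrep 'clock|pos|force'
```

```text
clock: 9.53
ee_pos: [0.4875, 0.2302, 0.0937]
force: [0.1, -0.3, -1.4]
finger_force: 58.7
clock: 9.87
ee_pos: [0.4875, 0.2302, 0.0917]
force: [0.2, 0.9, -1.2]
finger_force: 58.7
```

```bash
python3 -m pendant '0 0 0.1 0;0 0 0.1 0;0 0 0 0;0 0 0 0' | egrep 'clock|pos|force'; python3 -m pendant '0 0 0.1 0;0 0 0.1 0;0 0 0 0;0 0 0 0'| egrep 'clock|pos|force'
```

```text
clock: 10.2
ee_pos: [0.4876, 0.2302, 0.0897]
force: [0.1, 1.0, -1.3]
finger_force: 58.7
clock: 10.53
ee_pos: [0.488, 0.2304, 0.0883]
force: [-0.7, -0.8, 2.8]
finger_force: 58.8
```

```bash
python3 -m pendant '0 0 0.1 0;0 0 0.1 0;0 0 0 0;0 0 0 0' | egrep 'clock|pos|force'; python3 -m pendant '0 0 0.1 0;0 0 0 0;0 0 0 0;0 0 0 0'| egrep 'clock|pos|force'
```

```text
clock: 10.87
ee_pos: [0.4878, 0.2303, 0.0859]
force: [-0.1, -0.6, 2.4]
finger_force: 58.9
clock: 11.2
ee_pos: [0.4878, 0.2303, 0.0849]
force: [-0.2, 0.3, 3.2]
finger_force: 58.9
```

```bash
python3 -m pendant '0 0 0.05 0;0 0 0.05 0;0 0 0 0;0 0 0 0' | egrep 'clock|pos|force'
```

```text
clock: 11.53
ee_pos: [0.4877, 0.2303, 0.0838]
force: [0.0, -0.1, 2.2]
finger_force: 58.9
```

```bash
python3 -m pendant '0 0 0.05 0;0 0 0 0;0 0 0 0' | egrep 'clock|pos|force'; python3 -m pendant '0 0 0.05 0;0 0 0 0;0 0 0 0' | egrep 'clock|pos|force'
```

```text
clock: 11.78
ee_pos: [0.4877, 0.2303, 0.0833]
force: [0.1, 0.2, 3.4]
finger_force: 58.9
clock: 12.03
ee_pos: [0.4877, 0.2302, 0.0828]
force: [-0.4, -0.3, 4.0]
finger_force: 58.9
```

```bash
python3 -m pendant '0 0 0.05 0;0 0 0 0;0 0 0 0' | egrep 'clock|pos|force'
```

```text
clock: 12.28
ee_pos: [0.4878, 0.2303, 0.0825]
force: [0.1, -0.5, 4.8]
finger_force: 59.0
```

```bash
python3 -m pendant '0 0 0.05 0;0 0 0 0;0 0 0 0' | egrep 'clock|pos|force'
```

```text
clock: 12.53
ee_pos: [0.4879, 0.2303, 0.0822]
force: [-0.7, -1.2, 5.4]
finger_force: 59.2
```

```bash
python3 -m pendant '0 0 0.05 0;0 0 0 0;0 0 0 0' | egrep 'clock|pos|force'
```

```text
clock: 12.78
ee_pos: [0.488, 0.2303, 0.0818]
force: [-1.8, -0.9, 6.9]
finger_force: 59.3
```

```bash
python3 -m pendant '0 0 0.05 0;0 0 0 0;0 0 0 0' | egrep 'clock|pos|force'
```

```text
clock: 13.03
ee_pos: [0.488, 0.2304, 0.0814]
force: [-0.9, -1.1, 7.0]
finger_force: 59.4
```

```bash
python3 -m pendant '0 0 0.05 0;0 0 0 0;0 0 0 0' | egrep 'clock|pos|force'
```

```text
clock: 13.28
ee_pos: [0.4881, 0.2304, 0.0811]
force: [-1.1, -0.6, 8.1]
finger_force: 59.5
```

```bash
python3 -m pendant '0 0 0.04 0;0 0 0 0;0 0 0 0' | egrep 'clock|pos|force'
```

```text
clock: 13.53
ee_pos: [0.4881, 0.2304, 0.0808]
force: [-1.3, 0.0, 7.9]
finger_force: 59.6
```

```bash
python3 -m pendant '0 0 0.04 0;0 0 0 0;0 0 0 0' | egrep 'clock|pos|force'
```

```text
clock: 13.78
ee_pos: [0.4881, 0.2304, 0.0805]
force: [-1.4, -0.4, 8.6]
finger_force: 59.6
```

```bash
python3 -m pendant '0 0 0.04 0;0 0 0 0;0 0 0 0' | egrep 'clock|pos|force'
```

```text
clock: 14.03
ee_pos: [0.4882, 0.2304, 0.0802]
force: [-1.8, -1.2, 9.5]
finger_force: 59.7
```

```bash
python3 -m pendant '0 0 0.04 0;0 0 0 0;0 0 0 0' | egrep 'clock|pos|force'
```

```text
clock: 14.28
ee_pos: [0.4882, 0.2304, 0.0798]
force: [-1.5, -0.9, 9.7]
finger_force: 59.8
```

```bash
python3 -m pendant '0 0 0.03 0;0 0 0 0;0 0 0 0' | egrep 'clock|pos|force'
```

```text
clock: 14.53
ee_pos: [0.4879, 0.2303, 0.0789]
force: [-1.2, -0.5, 6.1]
finger_force: 59.7
```

The spring tripped: the force dropped from 9.7 to 6.1 N. I'll go a little further so the nose is past 8.8 mm.

```bash
python3 -m pendant '0 0 0.02 0;0 0 0.02 0;0 0 0 0;0 0 0 0;0 0 0 0' | egrep 'clock|pos|force'
```

```text
clock: 14.95
ee_pos: [0.4878, 0.2303, 0.0781]
force: [-1.0, -0.8, 4.4]
finger_force: 59.7
```

```bash
python3 -m pendant '0 0 0.03 0;0 0 0 0;0 0 0 0;0 0 0 0' | egrep 'clock|pos|force'
```

```text
clock: 15.28
ee_pos: [0.4877, 0.2303, 0.0777]
force: [0.8, 0.4, 4.6]
finger_force: 59.6
```

```bash
python3 -m pendant '0 0 -0.2 0;0 0 -0.4 0;0 0 -0.8 0;0 0 -1 0;0 0 -1.5 0;0 0 -2 0;0 0 -2 0;0 0 -2 0;0 0 -1.5 0;0 0 -0.8 0;0 0 0 0;0 0 0 0;0 0 0 0' | egrep 'clock|pos|force'
```

```text
clock: 16.37
ee_pos: [0.4866, 0.2298, 0.1983]
force: [-0.7, -0.8, -1.7]
finger_force: 59.0
```

```bash
python3 -m pendant '0.3 1.3 0 0;0.3 2.6 0 0;0.3 2.6 0 0;0.3 2.6 0 0;0.3 2.6 0 0;0.3 2.6 0 0;0.3 2.6 0 0;0.3 2.6 0 0;0.3 2.6 0 0;0.3 2.6 0 0;0.3 2.6 0 0;0.3 2.6 0 0;0.3 2.6 0 0;0.3 2.6 0 0;0.3 2.6 0 0;0.3 2.6 0 0;0.2 1.5 0 0;0 0 0 0;0 0 0 0;0 0 0 0'| egrep 'clock|pos|force';python3 -m pendant '0 0 0 0;0 0 0 0;0 0 0 0;0 0 0 0'| egrep 'clock|pos|force'; python3 - <<'E'
from h import *
s=snap('scene');np.savez('s4.npz',**s); cv2.imwrite('pics/e.png',cv2.resize(s['image'][110:230,285:385],(500,600),interpolation=cv2.INTER_CUBIC)[...,::-1])
E
```

```text
clock: 18.03
ee_pos: [0.537, -0.1871, 0.1989]
force: [-0.5, -1.1, -1.7]
finger_force: 59.0
clock: 18.37
ee_pos: [0.5377, -0.187, 0.1998]
force: [0.5, 0.3, -1.6]
finger_force: 59.0
```

View pics/e.png

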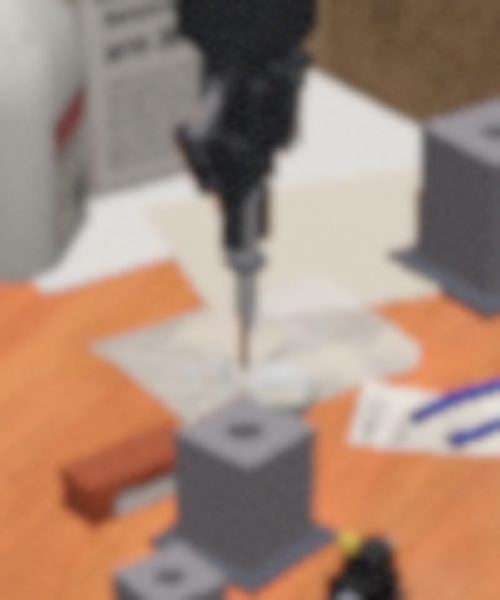

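The punch is upright, with its tip at crop (243,367) in line with the stand mouth at (243,430). Lowering it back in.

```bash
python3 -m pendant '0.02 0.1 1 0;0 0 1.5 0;0 0 1.5 0;0 0 1 0;0 0 1 0;0 0 1 0;0 0 0.5 0;0 0 0 0;0 0 0 0'| egrep 'clock|pos|force';python3 -m pendant '0 0 1 0;0 0 1 0;0 0 0.5 0;0 0 0.3 0;0 0 0 0;0 0 0 0;0 0 0 0'| egrep 'clock|pos|force'
```

```text
clock: 19.17
ee_pos: [0.5378, -0.1888, 0.1245]
force: [0.4, 0.4, -1.6]
finger_force: 59.0
clock: 19.75
ee_pos: [0.5381, -0.1889, 0.0969]
force: [0.6, -0.8, -1.7]
finger_force: 59.1
```

```bash
python3 -m pendant '0 0 0.2 0;0 0 0.2 0;0 0 0.1 0;0 0 0 0;0 0 0 0;0 0 0 0'| egrep 'clock|pos|force';python3 -m pendant '0 0 0.1 0;0 0 0 0;0 0 0 0;0 0 0 0'| egrep 'clock|pos|force'
```

```text
clock: 20.25
ee_pos: [0.5378, -0.1888, 0.0917]
force: [0.4, -0.2, -1.8]
finger_force: 59.1
clock: 20.58
ee_pos: [0.5378, -0.1888, 0.0907]
force: [-0.5, -0.4, -2.1]
finger_force: 59.1
```

```bash
python3 -m pendant '0 0 0.1 0;0 0 0 0;0 0 0 0;0 0 0 0'| egrep 'clock|pos|force'
```

```text
clock: 20.92
ee_pos: [0.5379, -0.1888, 0.0905]
force: [-3.6, 0.7, 5.7]
finger_force: 59.7
```

```bash
python3 -m pendant '0 0 0.07 0;0 0 0 0;0 0 0 0;0 0 0 0'| egrep 'clock|pos|force'
```

```text
clock: 21.25
ee_pos: [0.538, -0.1888, 0.0905]
force: [-5.0, 1.6, 9.0]
finger_force: 60.1
```

The flange is seated. Releasing and lifting clear.

```bash
python3 -m pendant '0 0 -0.1 0;0 0 0 0;0 0 0 0;0 0 0 0;0 0 0 0;0 0 0 0;0 0 0 0;0 0 0 0;0 0 0 0' 1; python3 -m pendant '0 0 -0.5 0;0 0 -1 0;0 0 -2 0;0 0 -2 0;0 0 -2 0;0 0 -2 0;0 0 -2 0;0 0 -1 0;-2 0 0 0;-3 0 0 0;-3 0 0 0;-3 0 0 0;-2 0 0 0;0 0 0 0;0 0 0 0'| egrep 'clock|pos|force'; python3 - <<'E'
from h import *
s=snap('scene');t=snap('top');im=np.vstack([cv2.resize(s['image'][150:250,270:400],(390,300)),cv2.resize(t['image'][170:270,250:380],(390,300))]); cv2.imwrite('pics/g.png',im[...,::-1])
for q,win in((s,(slice(170,215),slice(315,355))),(t,(slice(200,235),slice(300,335)))):
    P=cloud(q)[win].reshape(-1,3); m=(P[:,2]>.125)&(P[:,2]<.15); print(P[m].mean(0) if m.any() else None,m.sum(),P[m][:,2].max() if m.any() else 0)
E
```

```text
clock: 22.0
ee_pos: [0.5378, -0.1888, 0.0899]
ee_rot: [[1.0, -0.0, -0.0], [-0.0, -1.0, 0.0], [-0.0, -0.0, -1.0]]
force: [0.3, 0.0, -0.4]
gripper_width: 0.997
finger_force: 0.0
clock: 23.25
ee_pos: [0.4073, -0.1888, 0.2154]
force: [0.4, 0.7, -0.3]
finger_force: 0.0
[ 0.53507141 -0.18761845  0.13027874] 18 0.13387458114845552
[ 0.53785637 -0.1879121   0.1338646 ] 23 0.13871701910367618
```

View pics/g.png

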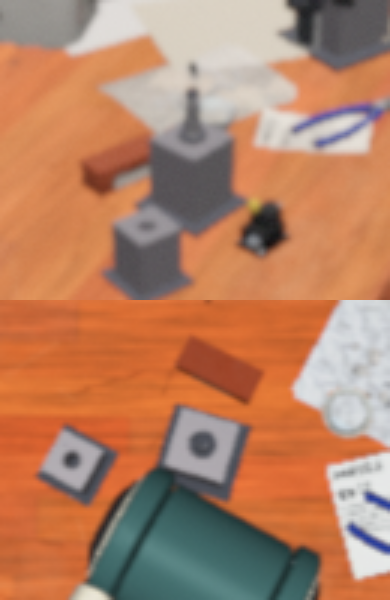

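The punch stands home and upright at scene crop (192,110) and top crop (203,443). Its cap is at 0.130–0.134 m, as at the start, and the gripper is clear of everything.

```bash
python3 -c "
from bench import env
print(env.close_job())"
```

```text
the job is handed in; nothing more can be done
None
```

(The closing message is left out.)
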